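# Load the UV cabinet and lock its window

## Robot

A 6-joint arm with a two-finger parallel gripper is mounted at the origin on the work surface. World frame = base frame: x ahead of the robot, y to its left, z up, the work surface at z = 0. Lengths are in m, angles in degrees, forces in N, time in s.
With the tool pointing down it reaches from about 0.35 to 0.875 m from the base axis. Payload 4.2 kg.
Tool frame: the origin (TCP) lies on the centre line of the jaws, within the pads' length; the fingertips stand r.tip_extent ahead of it and the grasp point (between the pads) lies 11 mm behind it (r.tip_extent is the distance from the TCP to the fingertips, in m); z points along the fingers, y is the line along which they close (so a half turn about z gives the same grasp; the last joint's range is limited). The gripper opens to 87 mm and grips with 3 to 60 N. Pads are 19 mm wide; open, the fingers measure 117 mm over their backs; the gripper's body (75 mm by 190 mm) begins 51 mm behind the grasp point.
Start: joints at [-55.199, 22.042, 0.453, 0, -68.411, -14.817], TCP at [0.214, -0.587, 0.231] pointing down, gripper open.
Joint ranges: [-179.83, 179.83], [-69.29, 118.12], [-61.27, 80.66], [-181.25, 117.63], [-171.15, -9.14], [-177.46, 177.46]. Speed limits (degrees/s): [159.86, 159.86, 180, 180, 180, 180].

## Interface

Orientations are given as a 3x3 rotation matrix whose columns are the frame's x, y, z axes.
In Python, from station import r gives the robot as it stands.
- The arm moves only by the shell command python3 -m jog 'ROWS'. ROWS is text: rows parted by semicolons, each of 5 numbers parted by spaces: the opening, from 0 (shut) to 1 (fully open), then the shift along the world's x, y, z in mm, then the turn about the world's z in degrees. In form: hand dx dy dz roll; .... A call has 1 to 5 rows; each row shifts and turns the commanded pose from where the row before left it; what a row does not reach is not made up. A row lasts 1/8 s, in which the tool goes at most 62.5 mm and 10.7 degrees, less where a joint would pass 70% of its speed; a pose out of reach is approached as far as the arm can. A call is refused whole if a number of a shift passes 62.5 or a number of a turn 10.7, either way. A call with a gripper value outside its range is refused whole. The fingers move at their own pace and stop on an object; the grip force is fixed at half the most. Time passes only in rows, so rows that do not move let the fingers close. It gives the time, the measured TCP pose, the force, the opening and the grip force at its end, in the units of the state.
- r.sense(): the state, without advancing time (a new reading comes with each control period).
- r.capture(name): name is "side" or "top"; returns a dict with "pixels" (384x512x3 uint8, red, green, blue), "fovy" (degrees; the focal length in pixels is half the picture's height over the tangent of half this angle, whatever the lens; pixels are square), "cx", "cy" (the principal point, pixels), "origin" and "orientation" of the camera in the world. Camera axes: x right, y down, z forward; pixel columns grow to the right and rows downward; lengths in m; the calibration is good to about 2 mm. A picture is of the moment at which its call begins. There is no depth.
- r.finish_job(): hands the job in; it is judged then, once.
The state is a dict: "time_s": time; "joints": joint angles; "joint_velocities": joint speeds; "effort": joint torques, N m; "tcp_pos": TCP position; "ee_rot": TCP orientation; "wrist_force": force on the tool from outside, world axes, zero at the start; "moment": the same for the moment, N m; "gripper_width": opening from 0.0 (shut) to 1.0 (fully open); "gripper_force": force on a finger pad.
Only numpy, scipy, OpenCV 4.12 (cv2) and the standard library are available. Lean on these libraries where they do the work, as an engineer would, in place of code of your own. Each camera call takes 0.05 s, during which the arm holds its last target. There are 200 camera calls.

## Task

Load the UV cabinet on the bench: turn its lock collar to release the window, slide the window fully open, then lay every culture flask flat in the bay beside the collar and stand every round jar upright in the bay beside the lamp housing. When all are in, slide the window fully shut and turn the collar back to its locked mark. Leave everything else on the bench where it stands.

Things in the scene. Friction and masses are not known exactly. Their poses are not given: they have to be found in the camera images.
- cabinet: UV cabinet, fixed low white box, 230 mm deep (x), 685 mm wide (y). Origin: on the bench under the chamber's centre; z up. Chamber inside x +-95, y +-130 mm, floor z 12, rim z 62 (rails at x +-103 to +-115 to z 78). Divider y 10 to 16 mm, top z 52. On the -y side a solid block with the lock collar, on the +y side the solid lamp housing (both to z 62), where the open window parks.
- flask_bay (a point): centre of the floor of the flask bay, the wider one, beside the lock collar: 190 mm in the cabinet's x by 140 mm in its y, 50 mm deep; room for two flasks, one in front of the other, with their long sides along the cabinet's y
- jar_bay (a point): centre of the floor of the jar bay, the narrower one, beside the lamp housing: 190 mm in the cabinet's x by 115 mm in its y, 50 mm deep; room for two jars, one in front of the other
- window (a joint): sliding amber window, m: 0 fully shut over the chamber, 0.29 fully open; slides level towards the cabinet's +y, friction 1.5 N plus light damping, stays where left. Pane 295 mm long, 8 mm thick, top z 72 mm. The collar's claw, round a pin at its end, holds it shut while locked; with the collar locked too early it cannot be shut.
- window_handle (a point): on the window's grip bar, which stands up from the middle of the pane: bar 90 mm along the cabinet's x, 18 mm thick along its y, from z 72 to z 104 mm; this point is on its centre line at z 92 mm and moves with the window
- lock_collar (a joint): lock collar angle, rad about the vertical, growing anticlockwise from above: 0 at the locked mark (white pointer on top in line with the black tick on the cabinet's -y side), 1.3 at the released tick (+x side). Stops at -0.25 and 1.4; the claw is clear of the window's pin from about 0.7. Friction 0.06 N m; stays where left.
- collar_grip (a point): on the collar's vertical axis at z 107 mm, the height to grip. The collar is a dark knurled round body 56 mm in diameter, z 62 to 114 mm; its claw sticks out 60 mm from the axis low down (z 75 to 86 mm), beside the window's equally low pin, so fingertips above z 88 mm clear both whichever way the grasp is turned
- flask_a: empty capped culture flask lying flat: clear box 66 (its x) x 46 (y) x 26 (z) mm with a neck and round 24 mm white cap on its +x end, 96 mm long overall (x -33 to +63 mm). Origin: centre of the underside of the box part; grip across its y. 60 g; may be absent
- flask_b: a second flask exactly like flask_a; may be absent
- jar_a: empty round jar with white screw lid, standing: 57 mm in diameter, 44 mm tall, 80 g; may be absent. Origin: centre of its underside, z up
- jar_b: a second jar exactly like jar_a; may be absent
- mouse: black computer mouse, bystander, 80 x 60 x 34 mm (x -30 to +50 mm); leave alone. Origin: underside
- tip_box: grey box of pipette tips with clear cover, bystander, 88 x 123 x 60 mm; leave alone. Origin: centre of underside
- lens_case: small upright round lens case, black with clear cap, bystander, 40 mm in diameter, 52 mm tall; leave alone. Origin: centre of underside
- bottle: white bottle, bystander, 70 mm in diameter, 160 mm tall; leave alone. Origin: centre of underside
- beaker: glass beaker, bystander, 84 mm in diameter, 95 mm tall; leave alone. Origin: centre of underside
- timer: flat white bench timer, bystander, 50 x 50 x 25 mm; leave alone. Origin: centre of underside

How it is judged (in metres and radians):
On the way, in this order (a step that is already met when the one before it is completed fails the run):
1. the collar is turned to release (value of joint lock_collar above 1.1 rad), for 0.2 s.
2. the window is slid fully open (value of joint window above 0.27 m), for 0.2 s.
3. every flask lies flat in the flask bay and every jar stands in the jar bay, with the window open (x of flask_a in the frame of cabinet between -0.085 and 0.085 m and y of flask_a in the frame of cabinet between -0.128 and 0.007 m and z of flask_a in the frame of cabinet between 0.004 and 0.02 m and angle between each of flask_a, flask_b, jar_a, jar_b's own z axis and vertical below 0.15 rad and x of flask_b in the frame of cabinet between -0.085 and 0.085 m and y of flask_b in the frame of cabinet between -0.128 and 0.007 m and z of flask_b in the frame of cabinet between 0.004 and 0.02 m and x of jar_a in the frame of cabinet between -0.085 and 0.085 m and y of jar_a in the frame of cabinet between 0.018 and 0.128 m and z of jar_a in the frame of cabinet between 0.004 and 0.02 m and x of jar_b in the frame of cabinet between -0.085 and 0.085 m and y of jar_b in the frame of cabinet between 0.018 and 0.128 m and z of jar_b in the frame of cabinet between 0.004 and 0.02 m and value of joint window above 0.2 m), for 0.2 s.
4. the window is slid fully shut (value of joint window below 0.008 m), for 0.2 s.
5. the collar is turned back to its locked mark (value of joint lock_collar between -0.14 and 0.14 rad), for 0.2 s.
At the end, for the whole second after the job is handed in: Every flask present lies flat on the floor of the flask bay and every jar stands upright on the floor of the jar bay (tilt under 0.15 rad), at rest; the window is shut to within 8 mm and the collar is within 0.14 rad of its locked mark (all of step 5 and x of flask_a in the frame of cabinet between -0.085 and 0.085 m and y of flask_a in the frame of cabinet between -0.128 and 0.007 m and z of flask_a in the frame of cabinet between 0.004 and 0.02 m and angle between each of flask_a, flask_b, jar_a, jar_b's own z axis and vertical below 0.15 rad and x of flask_b in the frame of cabinet between -0.085 and 0.085 m and y of flask_b in the frame of cabinet between -0.128 and 0.007 m and z of flask_b in the frame of cabinet between 0.004 and 0.02 m and x of jar_a in the frame of cabinet between -0.085 and 0.085 m and y of jar_a in the frame of cabinet between 0.018 and 0.128 m and z of jar_a in the frame of cabinet between 0.004 and 0.02 m and x of jar_b in the frame of cabinet between -0.085 and 0.085 m and y of jar_b in the frame of cabinet between 0.018 and 0.128 m and z of jar_b in the frame of cabinet between 0.004 and 0.02 m and value of joint window below 0.008 m and linear speed of each of flask_a, flask_b, jar_a, jar_b below 0.03 m/s); the robot touches nothing.
It fails at once if a bystander is pushed more than 50 mm from its place or knocked over (distance of any of mouse, tip_box, lens_case, bottle, beaker, timer from where it was at the start of the episode above 0.05 m or angle between any of mouse, tip_box, lens_case, bottle, beaker, timer's own z axis and vertical above 0.5 rad).
Of flask_a, flask_b, jar_a, jar_b only 2 to 4 are there at a start; the rules pass over those that are not, and their reading is None.
At some moment in a run one of flask_a, flask_b, jar_a, jar_b may be knocked a few centimetres aside while the robot is not near it.
Once in a run the grip may slacken for a moment while it holds something.
It also fails if it takes over 210 s, if anything falls off the work surface, if the arm or the gripper's body presses on something with over 40 N, if the wrist force passes 120 N, or if a joint passes its speed limit or range.

## Working session

There is one attempt and no reset: what is moved stays moved. The work goes in short steps, Python scripts to look and compute and a shell command to move; the robot and the scene stay as the last step left them, time stands still between calls to the robot, and variables do not carry over. Pictures are saved under pics/ and viewed, at most 14 in all, crops included, and the job is handed in when it is done.

```bash
mkdir -p pics
cat > h.py <<'E'
from station import r
import numpy as np, cv2
def cap(n,f=None):
    c=r.capture(n)
    if f: cv2.imwrite('pics/'+f,cv2.cvtColor(c['pixels'],cv2.COLOR_RGB2BGR))
    return c
def ray(c,u,v):
    h=c['pixels'].shape[0]; f=h/2/np.tan(np.radians(c['fovy'])/2)
    d=np.array(c['orientation'])@np.array([(u-c['cx'])/f,(v-c['cy'])/f,1.0])
    return np.array(c['origin']),d
def onz(c,u,v,z):
    o,d=ray(c,u,v); return (o+d*(z-o[2])/d[2])
def proj(c,p):
    h=c['pixels'].shape[0]; f=h/2/np.tan(np.radians(c['fovy'])/2)
    q=np.array(c['orientation']).T@(np.array(p)-np.array(c['origin'])); return q[:2]/q[2]*f+[c['cx'],c['cy']]
E
python3 - <<'E'
from h import *
for n in('top','side'):
    c=cap(n,n+'0.png');print(n,{k:np.round(v,3).tolist() for k,v in c.items() if k!='pixels'})
print(r.tip_extent); s=r.sense();print(s['tcp_pos'],s['ee_rot'],s['time_s'])
E
```

```text
top {'fovy': 53.142, 'cx': 250.005, 'cy': 194.212, 'origin': [0.35, 0.011, 1.505], 'orientation': [[-0.024, -0.996, 0.088], [-1.0, 0.022, -0.021], [0.019, -0.088, -0.996]]}
side {'fovy': 49.523, 'cx': 253.864, 'cy': 194.507, 'origin': [0.028, 0.803, 0.926], 'orientation': [[-0.868, -0.334, 0.368], [-0.497, 0.577, -0.649], [0.005, -0.746, -0.666]]}
0.008
[ 0.21345772 -0.58686579  0.2295957 ] [[-9.39836275e-01 -3.41624384e-01 -7.45835093e-04]
 [-3.41625185e-01  9.39834602e-01  1.77583325e-03]
 [ 9.42936876e-05  1.92378856e-03 -9.99998145e-01]] 0.1
```

View pics/top0.png

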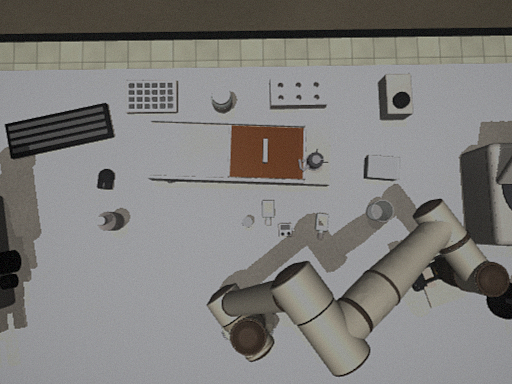

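View pics/side0.png

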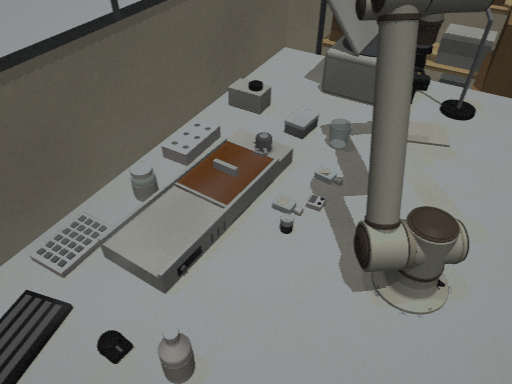

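Run:
```python
import cv2,numpy as np
t=cv2.imread('pics/top0.png');s=cv2.imread('pics/side0.png')
cv2.imwrite('pics/c1.png',cv2.resize(t[75:245,90:410],None,fx=2.5,fy=2.5,interpolation=cv2.INTER_CUBIC))
a=cv2.resize(s[120:280,100:360],None,fx=3,fy=3,interpolation=cv2.INTER_CUBIC)
cv2.imwrite('pics/c2.png',a)
```

```text
(no output)
```

View pics/c1.png

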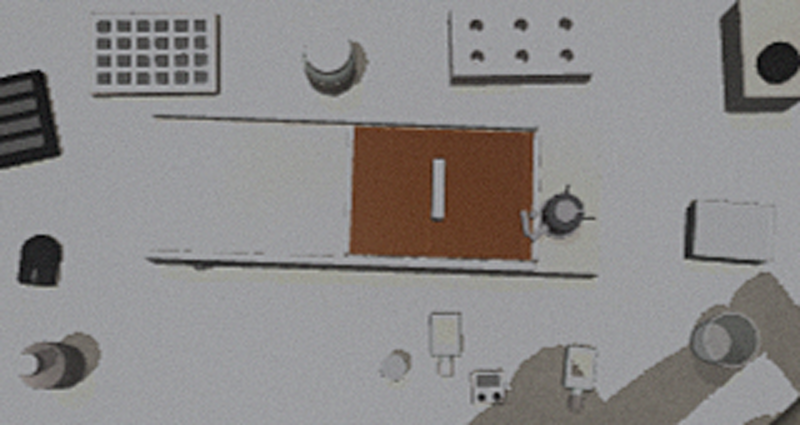

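View pics/c2.png

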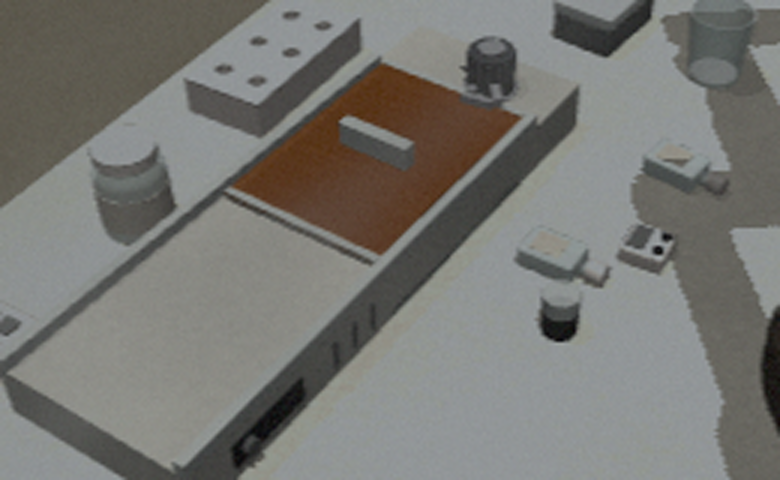

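Run:
```python
from h import *
t=cap('top');s=cap('side')
T=lambda x,y:(90+x/2.5,75+y/2.5); S=lambda x,y:(100+x/3,120+y/3)
for n,p,z in [('front flask A box top',T(445,334),.026),('flaskA cap',T(447,368),.012),('fB box',T(579,368),.026),('fB cap',T(575,403),.012),('lens',T(400,360),.05),('timer',T(488,385),.025),('beaker',T(738,338),.0),('handle',T(438,188),.104),('h1',T(439,158),.104),('h2',T(437,219),.104),('collar',T(565,211),.114),('pane TL',T(354,127),.072),('pane TR',T(534,130),.072),('pane BR',T(532,260),.072),('pane BL',T(350,255),.072),('back base',T(335,94),0),('backtop L',T(305,60),.1),('backtopR',T(357,60),.1)]: print(n,onz(t,*p,z).round(3))
for n,p,z in [('flaskA',S(552,246),.026),('capA',S(597,272),.012),('fB',S(677,160),.026),('capB',S(715,182),.012),('lens',S(559,335),0),('back base',S(130,240),0),('back L',S(97,180),.05),('back R',S(175,180),.05),('bottle base',(178,378),0),('collar',S(492,45),.114),('h1',S(341,118),.104),('h2',S(412,152),.104)]: print(n,onz(s,*p,z).round(3))
for n,c in(('t',t),('s',s)):
  for z in(0,.05,.1,.16): print(n,z,proj(c,[.79,.1,z]).round(1))
```

```text
front flask A box top [ 0.424 -0.089  0.026]
flaskA cap [ 0.371 -0.092  0.012]
fB box [ 0.366 -0.295  0.026]
fB cap [ 0.312 -0.289  0.012]
lens [ 0.385 -0.018  0.05 ]
timer [ 0.344 -0.153  0.025]
beaker [ 0.408 -0.554  0.   ]
handle [ 0.636 -0.079  0.104]
h1 [ 0.682 -0.082  0.104]
h2 [ 0.59  -0.077  0.104]
collar [ 0.596 -0.265  0.114]
pane TL [0.74  0.044 0.072]
pane TR [ 0.73  -0.231  0.072]
pane BR [ 0.53  -0.22   0.072]
pane BL [0.543 0.054 0.072]
back base [0.814 0.075 0.   ]
backtop L [0.836 0.115 0.1  ]
backtopR [0.835 0.037 0.1  ]
flaskA [ 0.423 -0.09   0.026]
capA [ 0.37  -0.092  0.012]
fB [ 0.365 -0.292  0.026]
capB [ 0.317 -0.294  0.012]
lens [ 0.369 -0.001  0.   ]
back base [0.839 0.107 0.   ]
back L [0.891 0.088 0.05 ]
back R [0.817 0.045 0.05 ]
bottle base [0.38 0.52 0.  ]
collar [ 0.6   -0.275  0.114]
h1 [ 0.681 -0.081  0.104]
h2 [ 0.583 -0.069  0.104]
t 0 [217.8 118.5]
t 0.05 [217.  114.8]
t 0.1 [216.1 110.9]
t 0.16 [214.9 105.8]
s 0 [156.3 203.9]
s 0.05 [154.  192.4]
s 0.1 [151.4 180.2]
s 0.16 [148.3 164.8]
```

```bash
python3 -m jog '1 48 40 0 0; 1 48 40 0 0; 1 48 40 0 0; 1 48 40 0 0; 1 48 40 0 0'; python3 -m jog '1 48 40 0 0; 1 48 40 0 0; 1 48 39 0 0; 1 0 0 0 0;1 0 0 0 0'
```

```text
time_s: 0.82
tcp_pos: [0.4549, -0.3858, 0.2306]
ee_rot: [[-0.94, -0.342, 0.0], [-0.342, 0.94, 0.0], [-0.0, 0.0, -1.0]]
wrist_force: [1.4, -1.4, 0.8]
gripper_width: 0.994
gripper_force: 0.0
time_s: 1.45
tcp_pos: [0.5974, -0.268, 0.23]
ee_rot: [[-0.94, -0.342, -0.001], [-0.342, 0.94, 0.0], [0.001, 0.001, -1.0]]
wrist_force: [-0.0, -0.3, -0.0]
gripper_width: 1.002
gripper_force: 0.0
```

```bash
python3 -m jog '1 0 0 -50 0; 1 0 0 -50 0; 1 0 0 -31 0;1 0 0 0 0; 1 0 0 0 0'
python3 - <<'E'
from h import *
t=cap('top','t1.png')['pixels'];s=cap('side','s1.png')['pixels']
import cv2
a=cv2.resize(cv2.imread('pics/s1.png')[100:250,160:360],None,fx=2,fy=2)
m=np.zeros((384+300,512,3),np.uint8); m[:384]=cv2.imread('pics/t1.png'); m[384:,:400]=a
m=m[60:]
m[:300+24-0]=m[:324]
cv2.imwrite('pics/v1.png',cv2.resize(np.vstack([m[:324],m[324:]]),None,fx=.96,fy=.96))
E
```

```text
time_s: 2.08
tcp_pos: [0.5979, -0.2694, 0.1013]
ee_rot: [[-0.94, -0.341, 0.002], [-0.341, 0.94, -0.001], [-0.002, -0.002, -1.0]]
wrist_force: [0.6, -0.1, 0.0]
gripper_width: 1.0
gripper_force: 0.0
```

View pics/v1.png

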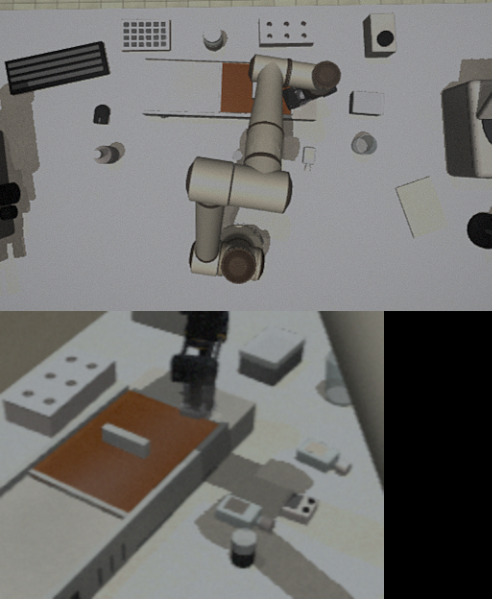

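```bash
python3 -m jog '0.5 0 0 -2 0; 0.5 0 0 0 0; 0 0 0 0 0; 0 0 0 0 0; 0 0 0 0 0'; python3 -m jog '0 0 0 0 10; 0 0 0 0 10; 0 0 0 0 10; 0 0 0 0 10; 0 0 0 0 10'; python3 -m jog '0 0 0 0 10; 0 0 0 0 10; 0 0 0 0 5; 0 0 0 0 0; 0 0 0 0 0'
```

```text
time_s: 2.8
tcp_pos: [0.5965, -0.2656, 0.0975]
ee_rot: [[-0.94, -0.342, -0.003], [-0.342, 0.94, 0.004], [0.002, 0.005, -1.0]]
wrist_force: [-2.2, 8.7, 4.9]
gripper_width: 0.637
gripper_force: 30.0
time_s: 3.42
tcp_pos: [0.5968, -0.266, 0.0975]
ee_rot: [[-0.337, -0.942, -0.003], [-0.942, 0.337, 0.003], [-0.002, 0.004, -1.0]]
wrist_force: [-2.5, 8.5, 3.6]
gripper_width: 0.636
gripper_force: 30.0
time_s: 4.05
tcp_pos: [0.597, -0.266, 0.0975]
ee_rot: [[0.088, -0.996, -0.002], [-0.996, -0.088, 0.003], [-0.003, 0.002, -1.0]]
wrist_force: [-1.3, 7.5, 3.4]
gripper_width: 0.637
gripper_force: 30.0
```

```bash
python3 -m jog '1 0 0 0 0; 1 0 0 0 0; 1 0 0 0 0; 1 0 0 50 0; 1 0 0 20 0'
python3 - <<'E'
from h import *
print(np.round(r.sense()['joints'],1))
t=cap('top','t2.png');cap('side','s2.png')
a=cv2.imread('pics/s2.png')[120:210,190:310]
cv2.imwrite('pics/v2.png',cv2.resize(a,None,fx=5,fy=5,interpolation=cv2.INTER_CUBIC))
E
```

```text
time_s: 4.68
tcp_pos: [0.5989, -0.2692, 0.1706]
ee_rot: [[0.087, -0.996, 0.004], [-0.996, -0.087, -0.002], [0.002, -0.004, -1.0]]
wrist_force: [0.4, 0.2, 0.5]
gripper_width: 0.995
gripper_force: 0.0
[-10.1  27.4   0.2   0.1 -62.5  15. ]
```

View pics/v2.png

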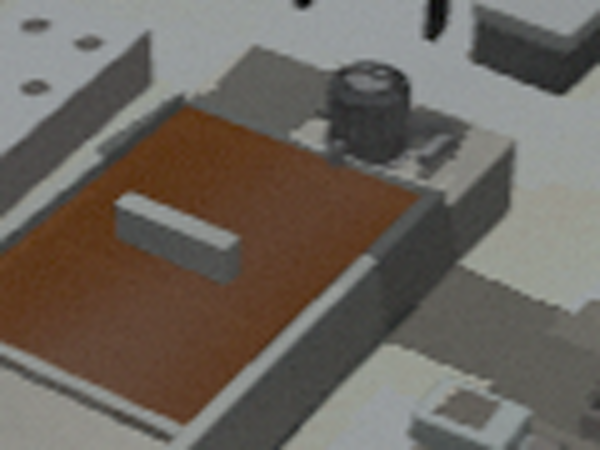

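```bash
python3 -m jog '1 8 37 0 -10; 1 8 37 0 -10; 1 8 37 0 -10; 1 8 37 0 -10; 1 7 38 0 -10'; python3 -m jog '1 0 0 0 -10; 1 0 0 0 -10; 1 0 0 0 -10; 1 0 0 0 -10; 1 0 0 0 -7.6'; python3 -m jog '0.6 0 0 -40 0; 0.5 0 0 -37 0; 0.5 0 0 0 0; 0.5 0 0 0 0; 0.3 0 0 0 0'
```

```text
time_s: 5.4
tcp_pos: [0.636, -0.0813, 0.1657]
ee_rot: [[-0.712, -0.702, -0.003], [-0.702, 0.712, 0.0], [0.002, 0.002, -1.0]]
wrist_force: [0.1, -0.5, -0.0]
gripper_width: 1.0
gripper_force: 0.0
time_s: 6.02
tcp_pos: [0.6358, -0.0825, 0.1657]
ee_rot: [[-0.999, 0.051, -0.003], [0.051, 0.999, 0.0], [0.003, -0.0, -1.0]]
wrist_force: [0.4, -0.3, -0.2]
gripper_width: 1.003
gripper_force: 0.0
time_s: 6.65
tcp_pos: [0.6378, -0.0823, 0.0923]
ee_rot: [[-0.999, 0.045, 0.003], [0.045, 0.999, 0.0], [-0.003, 0.0, -1.0]]
wrist_force: [0.2, 0.3, 0.4]
gripper_width: 0.519
gripper_force: 0.0
```

```bash
python3 -m jog '0.3 1 10 0 0; 0.3 1 25 0 0; 0.3 1 30 0 0; 0.3 1 30 0 0; 0.3 1 30 0 0'; python3 -m jog '0.3 1 30 0 0; 0.3 1 30 0 0; 0.3 2 30 0 0; 0.3 2 30 0 0; 0.3 1 20 0 0';python3 -m jog '0.3 1 15 0 0; 0.3 0 6 0 0; 0.3 0 4 0 0; 0.3 0 4 0 0; 0.3 0 0 0 0'
```

```text
time_s: 7.28
tcp_pos: [0.6429, 0.0436, 0.092]
ee_rot: [[-0.999, 0.045, 0.004], [0.045, 0.999, -0.0], [-0.004, -0.0, -1.0]]
wrist_force: [2.2, -3.1, 1.1]
gripper_width: 0.297
gripper_force: 1.5
time_s: 7.9
tcp_pos: [0.649, 0.184, 0.0916]
ee_rot: [[-0.999, 0.045, 0.002], [0.045, 0.999, -0.0], [-0.002, 0.0, -1.0]]
wrist_force: [0.8, -2.8, 1.8]
gripper_width: 0.299
gripper_force: 1.2
time_s: 8.52
tcp_pos: [0.6494, 0.2118, 0.0903]
ee_rot: [[-0.999, 0.046, -0.0], [0.046, 0.999, 0.0], [0.0, 0.0, -1.0]]
wrist_force: [-0.4, -0.6, -0.4]
gripper_width: 0.299
gripper_force: 0.0
```

```bash
python3 -m jog '0.3 0 4 0 0; 0.3 0 4 0 0; 0.3 0 0 0 0'; python3 -m jog '0.6 0 -3 0 0; 0.6 0 -1 40 0; 0.6 0 0 60 0; 0.6 0 0 40 0; 0.6 0 0 0 0'
python3 - <<'E'
from h import *
t=cap('top','t3.png');cap('side','s3.png')
a=cv2.resize(cv2.imread('pics/t3.png')[90:260,130:350],None,fx=2.6,fy=2.6,interpolation=cv2.INTER_CUBIC)[:, :572]
b=cv2.imread('pics/s3.png')[120:270,90:360]
b=cv2.resize(b,None,fx=2.1,fy=2.1)[:,:500]
cv2.imwrite('pics/v3a.png',a);cv2.imwrite('pics/v3.png',cv2.resize(cv2.imread('pics/s3.png')[110:280,90:360],None,fx=2.9,fy=2.9,interpolation=cv2.INTER_CUBIC))
E
```

```text
time_s: 8.9
tcp_pos: [0.6494, 0.2139, 0.0902]
ee_rot: [[-0.999, 0.047, -0.004], [0.047, 0.999, -0.009], [0.004, -0.009, -1.0]]
wrist_force: [3.3, -13.9, 1.1]
gripper_width: 0.302
gripper_force: 7.4
time_s: 9.52
tcp_pos: [0.6512, 0.2172, 0.2356]
ee_rot: [[-0.999, 0.045, 0.008], [0.045, 0.999, 0.005], [-0.008, 0.005, -1.0]]
wrist_force: [-0.6, 0.3, -0.9]
gripper_width: 0.598
gripper_force: 0.0
```

View pics/v3.png

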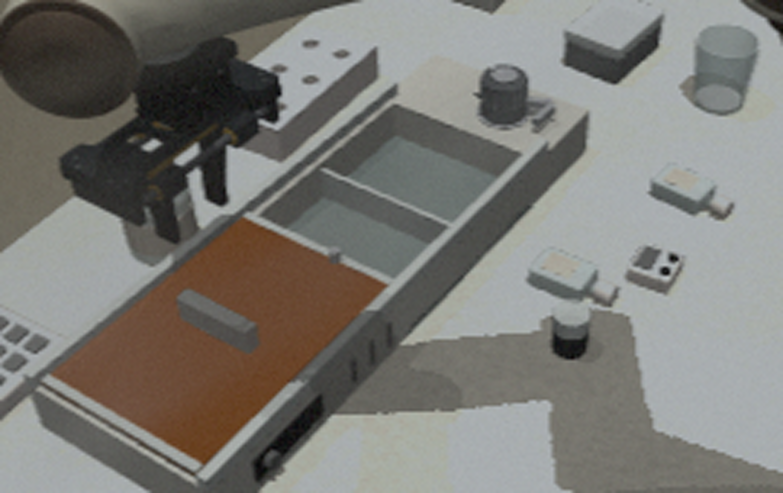

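Run:
```python
from h import *
s=cap('side');S=lambda x,y:(90+x/2.9,110+y/2.9)
for n,p,z in [('div far',S(324,170),.052),('div near',S(457,222),.052),('rim -y far',S(398,105),.062),('rim -y near',S(521,152),.062),('h far',S(180,295),.104),('h near',S(256,330),.104),('collar',S(505,73),.114),('flaskA top mid',S(563,273),.026),('capA',S(606,294),.012),('flaskB top',S(686,188),.026),('capB',S(724,208),.012)]: print(n,onz(s,*p,z).round(4))
def cab(o,a,p):
    c,q=np.cos(a),np.sin(a);return o+np.array([[c,-q],[q,c]])@p
o=np.array([.6365,-.080]);a=np.radians(-2.6)
for n,p in dict(divfar=(.095,.013),divnear=(-.095,.013),rfar=(.095,-.13),rnear=(-.095,-.13),collar=(-.028,-.19)).items(): print(n,cab(o,a,np.array(p)).round(4))
```

```text
div far [ 0.7277 -0.0736  0.052 ]
div near [ 0.5464 -0.0712  0.052 ]
rim -y far [ 0.7155 -0.2155  0.062 ]
rim -y near [ 0.5393 -0.2078  0.062 ]
h far [0.6938 0.2102 0.104 ]
h near [0.6007 0.2112 0.104 ]
collar [ 0.5987 -0.2747  0.114 ]
flaskA top mid [ 0.4186 -0.0817  0.026 ]
capA [ 0.3692 -0.089   0.012 ]
flaskB top [ 0.3588 -0.2862  0.026 ]
capB [ 0.3109 -0.2908  0.012 ]
divfar [ 0.732  -0.0713]
divnear [ 0.5422 -0.0627]
rfar [ 0.7255 -0.2142]
rnear [ 0.5357 -0.2056]
collar [ 0.5999 -0.2685]
```

View pics/v3a.png

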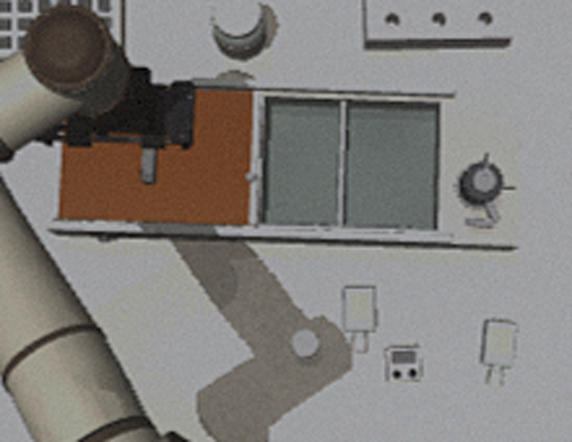

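Run:
```python
from h import *
t=cap('top');S=lambda x,y:(130+x/2.6,90+y/2.6)
for n,p,z in [('div far',S(344,101),.052),('div near',S(344,226),.052),('rim -y far',S(440,103),.062),('rim -y near',S(437,229),.062),('rim+y far',S(267,100),.062),('rim+y near',S(264,224),.062),('A1',S(344,287),.026),('A2',S(377,333),.026),('A3',S(344,331),.026),('A4',S(377,289),.026),('capend',S(361,351),.012),('B1',S(484,320),.026),('B2',S(517,322),.026),('B3',S(514,366),.026),('B4',S(482,363),.026),('Bcap',S(494,384),.012)]: print(n,onz(t,*p,z).round(4))
```

```text
div far [ 0.7308 -0.074   0.052 ]
div near [ 0.5438 -0.0689  0.052 ]
rim -y far [ 0.7225 -0.2152  0.062 ]
rim -y near [ 0.5351 -0.2042  0.062 ]
rim+y far [0.7319 0.0401 0.062 ]
rim+y near [0.5479 0.0481 0.062 ]
A1 [ 0.4558 -0.0679  0.026 ]
A2 [ 0.3864 -0.115   0.026 ]
A3 [ 0.3905 -0.0662  0.026 ]
A4 [ 0.4517 -0.117   0.026 ]
capend [ 0.3605 -0.0915  0.012 ]
B1 [ 0.402  -0.2748  0.026 ]
B2 [ 0.3979 -0.324   0.026 ]
B3 [ 0.3329 -0.3167  0.026 ]
B4 [ 0.3384 -0.2694  0.026 ]
Bcap [ 0.3067 -0.2888  0.012 ]
```

```bash
python3 -m jog '0.9 -33 -44 0 0; 0.9 -33 -44 0 0; 0.9 -33 -44 0 0; 0.9 -33 -44 0 0; 0.9 -33 -44 0 0'; python3 -m jog '0.9 -33 -44 0 0; 0.9 -32 -44 -20 0; 0.9 0 -1 -60 0; 0.9 0 0 -60 0; 0.9 0 0 -20 0'
python3 - <<'E'
from h import *
cap('side','s4.png')
cv2.imwrite('pics/v4.png',cv2.resize(cv2.imread('pics/s4.png')[130:250,240:370],None,fx=4,fy=4,interpolation=cv2.INTER_CUBIC))
E
```

```text
time_s: 10.35
tcp_pos: [0.4827, -0.0057, 0.2292]
ee_rot: [[-0.999, 0.045, -0.003], [0.045, 0.999, -0.001], [0.003, -0.001, -1.0]]
wrist_force: [0.3, -0.4, 0.3]
gripper_width: 0.898
gripper_force: 0.0
time_s: 10.98
tcp_pos: [0.416, -0.0939, 0.0666]
ee_rot: [[-0.999, 0.047, -0.009], [0.047, 0.999, -0.001], [0.009, -0.001, -1.0]]
wrist_force: [-0.4, -0.7, 0.7]
gripper_width: 0.899
gripper_force: 0.0
```

View pics/v4.png

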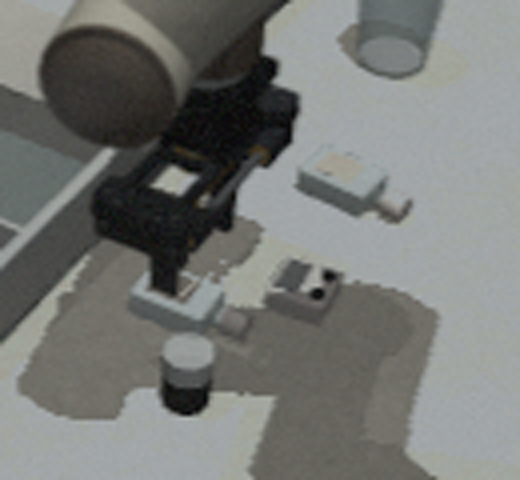

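```bash
python3 -m jog '0.9 4 2 -25 0; 0.9 0 0 -25 0; 0.9 0 0 -2 0; 0.9 0 0 0 0'; python3 -m jog '0.4 0 0 0 0; 0.2 0 0 0 0; 0 0 0 0 0; 0 0 0 0 0; 0 0 0 0 0'
```

```text
time_s: 11.52
tcp_pos: [0.4239, -0.0913, 0.019]
ee_rot: [[-0.999, 0.045, 0.0], [0.045, 0.999, -0.0], [-0.0, -0.0, -1.0]]
wrist_force: [-0.2, 0.4, 0.8]
gripper_width: 0.896
gripper_force: 0.0
time_s: 12.15
tcp_pos: [0.4238, -0.0913, 0.0188]
ee_rot: [[-0.999, 0.046, 0.0], [0.046, 0.999, 0.0], [-0.0, 0.0, -1.0]]
wrist_force: [0.3, 0.5, 1.8]
gripper_width: 0.526
gripper_force: 29.9
```

```bash
python3 -m jog '0 0 0 45 0; 0 0 0 60 0; 0 20 -5 35 10; 0 30 -5 0 10; 0 30 -5 0 10'; python3 -m jog '0 30 -5 0 10; 0 30 -5 0 10; 0 30 -5 0 10; 0 30 -5 0 10; 0 30 0 0 10'; python3 -m jog '0 24 0 0 10; 0 0 0 0 0; 0 0 0 0 0'
```

```text
time_s: 12.78
tcp_pos: [0.5043, -0.1064, 0.1591]
ee_rot: [[-0.885, -0.465, 0.001], [-0.465, 0.885, 0.0], [-0.001, -0.0, -1.0]]
wrist_force: [1.1, 0.3, -0.8]
gripper_width: 0.526
gripper_force: 29.9
time_s: 13.4
tcp_pos: [0.6541, -0.1267, 0.1576]
ee_rot: [[-0.213, -0.977, -0.002], [-0.977, 0.213, 0.0], [0.0, 0.002, -1.0]]
wrist_force: [-0.1, 0.6, 0.8]
gripper_width: 0.525
gripper_force: 29.9
time_s: 13.78
tcp_pos: [0.6766, -0.1263, 0.1578]
ee_rot: [[-0.048, -0.999, -0.002], [-0.999, 0.048, 0.0], [-0.0, 0.002, -1.0]]
wrist_force: [0.5, -0.1, -1.3]
gripper_width: 0.527
gripper_force: 29.9
```

```bash
python3 -m jog '0 1 0 -45 0; 0 0 0 -40 0; 0 0 0 -30 0; 0 0 0 -7 0; 0 0 0 0 0'; python3 -m jog '0 0 0 -3 0; 0 0 0 0 0'
```

```text
time_s: 14.4
tcp_pos: [0.6786, -0.1265, 0.0373]
ee_rot: [[-0.046, -0.999, 0.0], [-0.999, 0.046, -0.0], [0.0, -0.0, -1.0]]
wrist_force: [0.5, 0.5, 0.2]
gripper_width: 0.528
gripper_force: 29.9
time_s: 14.65
tcp_pos: [0.6791, -0.1263, 0.0347]
ee_rot: [[-0.046, -0.999, 0.002], [-0.999, 0.046, 0.0], [-0.0, -0.002, -1.0]]
wrist_force: [-0.3, 0.2, -0.2]
gripper_width: 0.529
gripper_force: 29.9
```

```bash
python3 -m jog '0 0 0 -2 0; 0 0 0 -2 0; 0.66 0 0 0 0; 0.66 0 0 0 0; 0.66 0 0 0 0'; python3 -m jog '0.66 0 0 40 0; 0.66 0 0 60 0; 0.66 0 0 40 0; 0.9 0 0 0 0; 0.9 0 0 0 0'
python3 - <<'E'
from h import *
cap('side','s5.png')
cv2.imwrite('pics/v5.png',cv2.resize(cv2.imread('pics/s5.png')[120:250,170:370],None,fx=3.5,fy=3.5,interpolation=cv2.INTER_CUBIC))
E
```

```text
time_s: 15.28
tcp_pos: [0.6786, -0.1263, 0.0294]
ee_rot: [[-0.046, -0.999, -0.0], [-0.999, 0.046, -0.0], [0.0, 0.0, -1.0]]
wrist_force: [0.5, -0.5, -0.0]
gripper_width: 0.651
gripper_force: 0.0
time_s: 15.9
tcp_pos: [0.678, -0.1262, 0.1689]
ee_rot: [[-0.046, -0.999, -0.001], [-0.999, 0.046, 0.001], [-0.001, 0.001, -1.0]]
wrist_force: [-0.1, -0.1, -1.2]
gripper_width: 0.81
gripper_force: 0.0
```

View pics/v5.png

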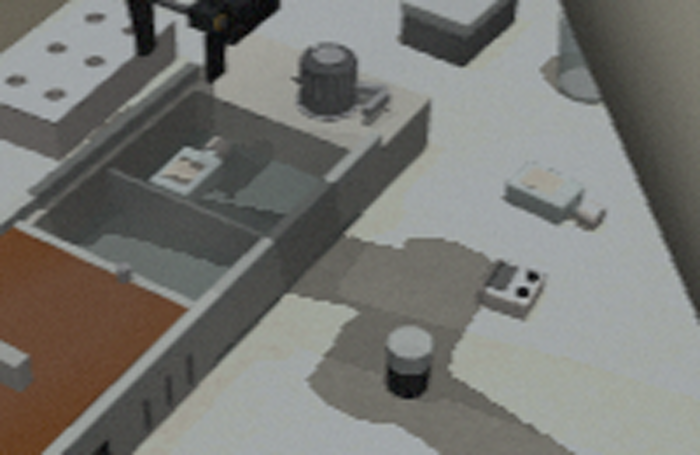

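```bash
python3 -m jog '0.9 -35 -19 0 -10; 0.9 -35 -19 0 -10; 0.9 -35 -19 0 -10; 0.9 -35 -19 0 -10; 0.9 -35 -19 0 -10'; python3 -m jog '0.9 -35 -19 0 -10; 0.9 -35 -19 0 -10; 0.9 -35 -19 0 -10; 0.9 -30 -18 0 -10; 0.9 0 0 0 -3'; python3 -m jog '0.9 0 0 -50 0; 0.9 0 0 -45 0; 0.9 0 0 0 0'
python3 - <<'E'
from h import *
cap('side','s6.png')
cv2.imwrite('pics/v6.png',cv2.resize(cv2.imread('pics/s6.png')[130:230,270:370],None,fx=4,fy=4,interpolation=cv2.INTER_CUBIC))
E
```

```text
time_s: 16.58
tcp_pos: [0.5015, -0.2217, 0.1679]
ee_rot: [[-0.798, -0.603, -0.003], [-0.603, 0.798, 0.001], [0.002, 0.002, -1.0]]
wrist_force: [-0.6, -1.0, 0.4]
gripper_width: 0.903
gripper_force: 0.0
time_s: 17.2
tcp_pos: [0.3657, -0.2966, 0.1682]
ee_rot: [[-0.995, 0.103, -0.004], [0.103, 0.995, 0.002], [0.004, 0.001, -1.0]]
wrist_force: [1.1, 0.2, -0.5]
gripper_width: 0.901
gripper_force: 0.0
time_s: 17.58
tcp_pos: [0.3653, -0.2951, 0.071]
ee_rot: [[-0.995, 0.099, -0.01], [0.098, 0.995, 0.004], [0.01, 0.003, -1.0]]
wrist_force: [-0.1, 0.1, 1.1]
gripper_width: 0.898
gripper_force: 0.0
```

View pics/v6.png

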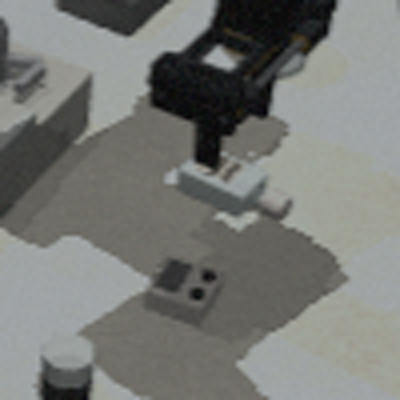

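```bash
python3 -m jog '0.9 2 0 -25 0; 0.9 0 0 -25 0; 0.9 0 0 -2 0; 0.9 0 0 0 0'; python3 -m jog '0.4 0 0 0 0; 0.2 0 0 0 0; 0 0 0 0 0; 0 0 0 0 0; 0 0 0 0 0'
```

```text
time_s: 18.12
tcp_pos: [0.3718, -0.2968, 0.024]
ee_rot: [[-0.995, 0.097, 0.002], [0.097, 0.995, -0.001], [-0.003, -0.001, -1.0]]
wrist_force: [0.4, 0.3, 0.1]
gripper_width: 0.901
gripper_force: 0.0
time_s: 18.75
tcp_pos: [0.3708, -0.2964, 0.0227]
ee_rot: [[-0.995, 0.098, 0.0], [0.098, 0.995, -0.0], [-0.0, -0.0, -1.0]]
wrist_force: [-0.1, 0.8, 2.7]
gripper_width: 0.528
gripper_force: 29.8
```

```bash
python3 -m jog '0 0 0 45 0; 0 0 0 60 0; 0 0 0 40 10; 0 25 20 0 10; 0 25 20 0 10'; python3 -m jog '0 25 20 0 10; 0 25 20 0 10; 0 25 20 0 10; 0 25 20 0 10; 0 25 20 0 10'; python3 -m jog '0 25 20 0 10; 0 17 14 0 3; 0 0 0 0 0; 0 0 0 0 0'
```

```text
time_s: 19.38
tcp_pos: [0.4209, -0.2559, 0.1681]
ee_rot: [[-0.909, -0.417, 0.001], [-0.417, 0.909, 0.0], [-0.001, -0.0, -1.0]]
wrist_force: [0.0, -0.8, -1.8]
gripper_width: 0.523
gripper_force: 29.8
time_s: 20.0
tcp_pos: [0.5459, -0.1555, 0.1669]
ee_rot: [[-0.264, -0.965, -0.001], [-0.965, 0.264, 0.0], [0.0, 0.001, -1.0]]
wrist_force: [-0.7, -1.0, -1.5]
gripper_width: 0.531
gripper_force: 29.8
time_s: 20.5
tcp_pos: [0.5868, -0.1226, 0.1672]
ee_rot: [[-0.047, -0.999, -0.001], [-0.999, 0.047, 0.0], [-0.0, 0.001, -1.0]]
wrist_force: [-0.3, -1.2, -1.5]
gripper_width: 0.525
gripper_force: 29.8
```

```bash
python3 -m jog '0 1 0 -45 0; 0 0 0 -45 0; 0 0 0 -30 0; 0 0 0 -10 0; 0 0 0 0 0'; python3 -m jog '0 0 0 -2 0; 0 0 0 0 0'
```

```text
time_s: 21.12
tcp_pos: [0.5885, -0.1228, 0.0378]
ee_rot: [[-0.046, -0.999, -0.0], [-0.999, 0.046, -0.0], [0.0, 0.0, -1.0]]
wrist_force: [-0.2, 0.4, -0.2]
gripper_width: 0.524
gripper_force: 29.8
time_s: 21.38
tcp_pos: [0.5893, -0.1224, 0.0367]
ee_rot: [[-0.046, -0.999, 0.002], [-0.999, 0.046, 0.0], [-0.0, -0.002, -1.0]]
wrist_force: [0.4, 0.4, -1.7]
gripper_width: 0.523
gripper_force: 29.8
```

Release, rise, and look for any disturbance and for jars in the whole scene.

```bash
python3 -m jog '0 0 0 -2 0; 0.66 0 0 0 0; 0.66 0 0 0 0; 0.66 0 0 0 0'; python3 -m jog '0.66 0 0 40 0; 0.66 0 0 50 0; 0.66 0 0 40 0; 0.66 15 60 0 -10;0.66 15 60 0 -10'; python3 -m jog '0.66 15 60 0 -10; 0.66 15 60 0 -10; 0.66 0 50 0 -10; 0.66 0 40 0 -10; 0.66 0 0 0 -10';python3 -m jog '0.66 0 0 0 -10; 0.66 0 0 0 -10; 0 0 0 0 0;0.66 0 0 0 0;0.66 0 0 0 0'
python3 - <<'E'
from h import *
cap('side','s7.png');cap('top','t7.png')
a=cv2.resize(cv2.imread('pics/t7.png')[60:],(640,405)); b=cv2.resize(cv2.imread('pics/s7.png')[120:250,170:370],None,fx=1.4,fy=1.4)
m=np.zeros((590,640,3),np.uint8);m[:405]=a;m[405:405+182,:280]=b
t=cv2.resize(cv2.imread('pics/t7.png')[115:200,220:380],None,fx=2.1,fy=2.1)
m[405:405+t.shape[0],290:290+t.shape[1]]=t
cv2.imwrite('pics/v7.png',m)
E
```

```text
time_s: 21.88
tcp_pos: [0.5886, -0.1223, 0.0335]
ee_rot: [[-0.046, -0.999, -0.0], [-0.999, 0.046, -0.0], [0.0, 0.0, -1.0]]
wrist_force: [0.6, 0.0, -0.4]
gripper_width: 0.653
gripper_force: 0.0
time_s: 22.5
tcp_pos: [0.619, -0.0016, 0.1645]
ee_rot: [[-0.392, -0.92, 0.002], [-0.92, 0.392, 0.001], [-0.001, -0.001, -1.0]]
wrist_force: [0.8, -0.5, -0.7]
gripper_width: 0.661
gripper_force: 0.0
time_s: 23.12
tcp_pos: [0.6482, 0.2109, 0.1628]
ee_rot: [[-0.955, -0.297, -0.0], [-0.297, 0.955, 0.0], [0.0, 0.0, -1.0]]
wrist_force: [-0.2, 0.4, 0.1]
gripper_width: 0.657
gripper_force: 0.0
time_s: 23.75
tcp_pos: [0.6486, 0.2076, 0.1635]
ee_rot: [[-0.999, 0.044, -0.0], [0.044, 0.999, -0.0], [0.0, -0.0, -1.0]]
wrist_force: [0.2, 0.2, -0.3]
gripper_width: 0.655
gripper_force: 0.0
```

View pics/v7.png

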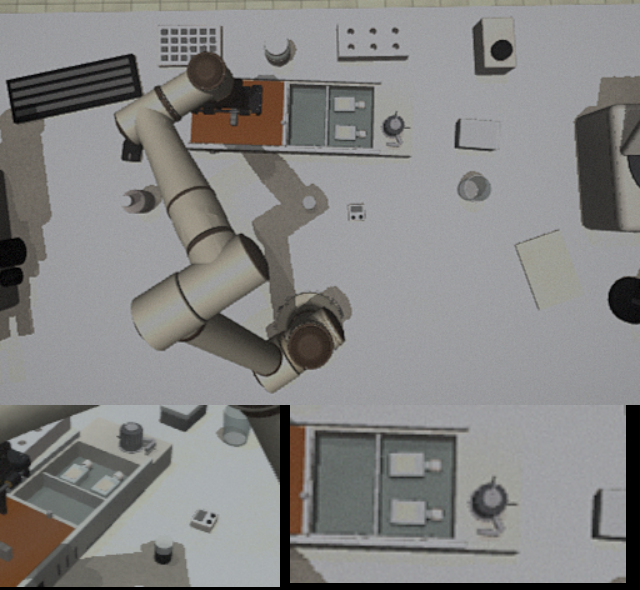

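```bash
python3 -m jog '0.6 0 1 -40 0; 0.5 0 0 -31 0; 0.3 0 0 0 0; 0.3 0 0 0 0; 0.3 0 0 0 0'; python3 -m jog '0.3 -1 -10 0 0; 0.3 -1 -25 0 0; 0.3 -1 -30 0 0; 0.3 -1 -30 0 0; 0.3 -1 -30 0 0';  python3 -m jog '0.3 -1 -30 0 0; 0.3 -1 -30 0 0; 0.3 -2 -30 0 0; 0.3 -2 -30 0 0; 0.3 -1 -20 0 0';python3 -m jog '0.3 -1 -15 0 0; 0.3 0 -6 0 0; 0.3 0 -3 0 0; 0.3 0 -3 0 0; 0.3 0 0 0 0'
```

```text
time_s: 24.48
tcp_pos: [0.6497, 0.2092, 0.0946]
ee_rot: [[-0.999, 0.045, 0.003], [0.045, 0.999, 0.002], [-0.003, 0.002, -1.0]]
wrist_force: [0.3, -1.1, -0.2]
gripper_width: 0.322
gripper_force: 0.0
time_s: 25.1
tcp_pos: [0.6432, 0.0824, 0.0933]
ee_rot: [[-0.999, 0.046, 0.0], [0.046, 0.999, 0.001], [-0.0, 0.001, -1.0]]
wrist_force: [0.4, 2.4, 1.9]
gripper_width: 0.301
gripper_force: 1.5
time_s: 25.72
tcp_pos: [0.636, -0.0581, 0.093]
ee_rot: [[-0.999, 0.047, -0.0], [0.047, 0.999, 0.0], [0.0, 0.0, -1.0]]
wrist_force: [-0.1, 3.0, 0.6]
gripper_width: 0.3
gripper_force: 1.2
time_s: 26.35
tcp_pos: [0.6357, -0.0833, 0.0924]
ee_rot: [[-0.999, 0.045, -0.0], [0.045, 0.999, -0.0], [0.0, -0.0, -1.0]]
wrist_force: [0.7, 0.1, 0.6]
gripper_width: 0.298
gripper_force: 0.1
```

```bash
python3 -m jog '0.3 0 -3 0 0; 0.3 0 -3 0 0; 0.3 0 0 0 0'
```

```text
time_s: 26.72
tcp_pos: [0.6357, -0.0846, 0.0923]
ee_rot: [[-0.999, 0.045, 0.001], [0.045, 0.999, 0.006], [-0.001, 0.006, -1.0]]
wrist_force: [-2.1, 16.1, 2.1]
gripper_width: 0.305
gripper_force: 8.0
```

```bash
python3 -m jog '0.6 0 4 0 0; 0.6 0 0 45 0; 0.7 0 0 35 0; 0.8 0 0 0 10; 1 -8 -37 0 10'; python3 -m jog '1 -8 -37 0 10; 1 -8 -37 0 10; 1 -8 -37 0 10; 1 -8 -37 0 10; 1 0 0 0 10';python3 -m jog '1 0 0 0 10; 1 0 0 0 10; 1 0 0 0 7.6; 1 0 0 0 0; 1 0 0 0 0'
```

```text
time_s: 27.35
tcp_pos: [0.6285, -0.1215, 0.1733]
ee_rot: [[-0.952, -0.308, 0.002], [-0.308, 0.952, -0.0], [-0.002, -0.001, -1.0]]
wrist_force: [0.3, -0.8, 0.4]
gripper_width: 0.788
gripper_force: 0.0
time_s: 27.98
tcp_pos: [0.5946, -0.2735, 0.1724]
ee_rot: [[-0.383, -0.924, -0.0], [-0.924, 0.383, -0.001], [0.001, 0.0, -1.0]]
wrist_force: [0.2, 1.2, -0.3]
gripper_width: 1.001
gripper_force: 0.0
time_s: 28.6
tcp_pos: [0.5955, -0.2706, 0.1725]
ee_rot: [[0.085, -0.996, -0.0], [-0.996, -0.085, -0.0], [0.0, 0.0, -1.0]]
wrist_force: [-0.7, 0.0, 0.5]
gripper_width: 0.999
gripper_force: 0.0
```

```bash
python3 -m jog '1 2 5 -40 0; 1 0 0 -34 0; 1 0 0 0 0; 1 0 0 0 0'; python3 -m jog '0.5 0 0 0 0; 0.5 0 0 0 0; 0 0 0 0 0; 0 0 0 0 0; 0 0 0 0 0'; python3 -m jog '0 0 0 0 -10; 0 0 0 0 -10; 0 0 0 0 -10; 0 0 0 0 -10; 0 0 0 0 -10'; python3 -m jog '0 0 0 0 -10; 0 0 0 0 -10; 0 0 0 0 -5; 0 0 0 0 0; 0 0 0 0 0'
```

```text
time_s: 29.1
tcp_pos: [0.5982, -0.2657, 0.0998]
ee_rot: [[0.087, -0.996, 0.001], [-0.996, -0.087, -0.001], [0.001, -0.001, -1.0]]
wrist_force: [1.1, -0.7, 0.1]
gripper_width: 1.001
gripper_force: 0.0
time_s: 29.72
tcp_pos: [0.597, -0.2654, 0.0988]
ee_rot: [[0.087, -0.996, -0.001], [-0.996, -0.087, 0.0], [-0.0, 0.001, -1.0]]
wrist_force: [-3.0, 0.1, 1.6]
gripper_width: 0.634
gripper_force: 30.0
time_s: 30.35
tcp_pos: [0.5969, -0.2654, 0.0988]
ee_rot: [[-0.711, -0.703, -0.002], [-0.703, 0.711, 0.0], [0.001, 0.001, -1.0]]
wrist_force: [-2.4, -0.1, 2.8]
gripper_width: 0.64
gripper_force: 30.0
time_s: 30.98
tcp_pos: [0.5969, -0.2653, 0.0987]
ee_rot: [[-0.939, -0.343, -0.001], [-0.343, 0.939, 0.0], [0.001, 0.001, -1.0]]
wrist_force: [-3.1, 1.0, 4.1]
gripper_width: 0.639
gripper_force: 30.0
```

```bash
python3 -m jog '1 0 0 0 0; 1 0 0 0 0; 1 0 0 0 0; 1 0 0 50 0; 1 0 0 60 0'; python3 -m jog '1 -20 -55 0 0; 1 -20 -55 0 0; 1 -20 -55 0 0; 1 -20 -55 0 0; 1 -20 -55 0 0'; python3 -m jog '1 0 0 0 0; 1 0 0 0 0'
python3 - <<'E'
from h import *
cap('side','s8.png');cap('top','t8.png')
a=cv2.resize(cv2.imread('pics/t8.png')[115:200,220:350],None,fx=4.5,fy=4.5,interpolation=cv2.INTER_CUBIC)
b=cv2.resize(cv2.imread('pics/s8.png')[115:215,180:310],None,fx=2.1,fy=2.1,interpolation=cv2.INTER_CUBIC)
m=np.zeros((600,585,3),np.uint8);m[:a.shape[0]]=a;m[385:385+210,:b.shape[1]]=b
cv2.imwrite('pics/v8.png',m)
E
```

```text
time_s: 31.6
tcp_pos: [0.5972, -0.2652, 0.2082]
ee_rot: [[-0.94, -0.342, -0.003], [-0.342, 0.94, 0.001], [0.003, 0.002, -1.0]]
wrist_force: [1.2, -1.3, 0.3]
gripper_width: 0.99
gripper_force: 0.0
time_s: 32.22
tcp_pos: [0.4972, -0.5421, 0.2084]
ee_rot: [[-0.94, -0.342, 0.001], [-0.342, 0.94, -0.0], [-0.0, -0.001, -1.0]]
wrist_force: [0.3, -0.6, -0.6]
gripper_width: 0.997
gripper_force: 0.0
time_s: 32.48
tcp_pos: [0.4976, -0.5403, 0.208]
ee_rot: [[-0.94, -0.341, -0.0], [-0.341, 0.94, 0.001], [-0.0, 0.001, -1.0]]
wrist_force: [0.8, 0.4, -0.0]
gripper_width: 1.002
gripper_force: 0.0
```

View pics/v8.png

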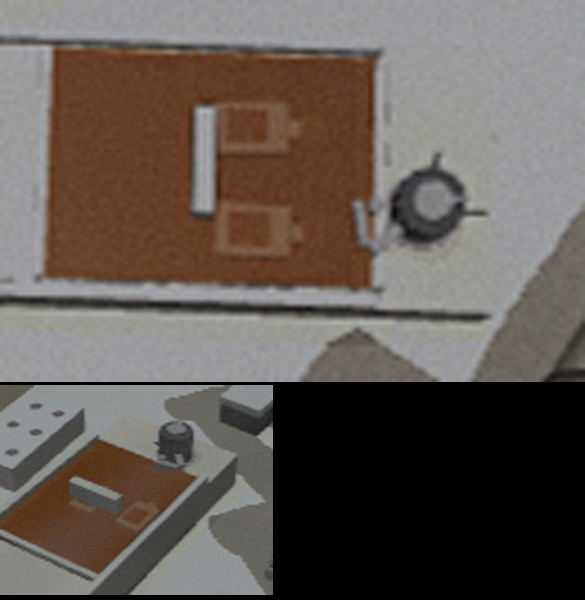

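Run:
```python
from h import *
o=[]
for f in('t0','t8'):
    g=cv2.imread({'t0':'pics/top0.png','t8':'pics/t8.png'}[f])[143:183,290:336]
    o.append(cv2.resize(g,None,fx=8.5,fy=8.5,interpolation=cv2.INTER_CUBIC))
A,B=[cv2.cvtColor(x,cv2.COLOR_BGR2GRAY).astype(np.float32) for x in o]
print(cv2.phaseCorrelate(A[:,40:160],B[:,40:160]),cv2.phaseCorrelate(A[:,170:],B[:,170:]),abs(A-B).mean())
cv2.imwrite('pics/v9.png',np.hstack(o))
```

```text
((0.01703254205889948, 0.030532464025071704), 0.7920530495820222) ((0.523572408733898, -0.017069357786681394), 0.8260607414716555) 2.9939597
```

View pics/v9.png

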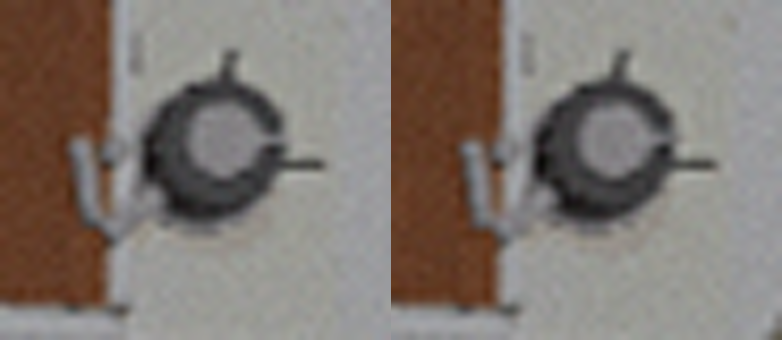

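```bash
python3 -c "
from station import r
print(r.finish_job())"
```

```text
the job is handed in; nothing more can be done
None
```

I laid both flasks flat in the flask bay, slid the window fully shut, turned the collar back to its locked mark (the final top view matches the starting one) and handed the job in, with no verdict returned; I saw no jars in any view, so the jar bay is empty.

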